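# Prop open the hood of the laser engraver

### The job

The engraver's bed has to be cleaned, so prop its hood open: raise the hood right back by its bar handle, swing the prop rod up from where it lies inside the case, then bring the hood gently down onto the rod so that the rod's ball end sits fully in the socket under the hood and the rod carries the hood by itself. Do not let the hood drop, and leave the blank on the bed and everything standing about the engraver where it is.

Things in the scene. Friction and masses are not known exactly. Their poses are not given: they have to be found in the camera images.
- engraver: Desktop laser engraver, fixed: white open-topped case, rim 85 mm high (120 with the hood shut), 8 mm walls, x -115 to +167, y -165 to +165 mm. Origin on the table under the tub; x points from its front (handle side) to its rear (hinge side), z up. The channel round the prop rod (y -153 to -57) is free down to 16 mm, but for rails 54 mm high at x -98 and +104, and a saddle at x +85.
- bed (a point): Centre of the engraver's work bed, top face, at x 0, y 45, z 30 mm in the engraver's frame; the bed is 195 x 200 mm (y -55 to 145). Over its far side in y stand the gantry beam and the laser head (y 65 to 116, up to 82 mm high), fixed.
- hood (a joint): Hood angle about its rear hinge, rad: 0 shut, grows as the front edge is raised, stop at 1.53. A shell 210 mm long (hinge to front face), 330 wide, 35 deep, grey frame, amber window, about 0.65 kg. The hinge drags a little: left at 1.4 or more the hood stays; below about 1.25 it sinks shut. Resting on the seated rod it reads 1.047.
- hood_hinge (a point): Point on the hood's hinge axis, mid-width: in the engraver's frame at x +95, y 0, z 85 mm. The axis runs along the engraver's y. The point's axes turn with the hood: x from front edge to hinge, y along the hinge, z out of the hood's top.
- hood_handle (a point): Middle of the hood's bar handle: round steel bar 12 mm thick, parallel to the hinge, 210 mm long between its end posts, its centre 44 mm in front of the hood's front face. Hood shut: x -159, y 0, z 99 mm in the engraver's frame; in the hood's frame 254 mm in front of the hinge axis and 14 above. Can be pinched across from above at any hood angle.
- prop (a joint): Angle of the prop rod about its pivot, rad: 0 lying level in its stowed place (tip towards the hinge), grows as the tip swings up; stop at 0.85. Seated in the socket it reads 0.795. The pivot is stiff: the rod stays at any angle where it is left (about 1 N at the tip moves it).
- prop_pivot (a point): Centre of the prop rod's pivot, between two steel ears 34 mm apart over all, at x -85, y -85, z 60 mm in the engraver's frame. The pivot axis is parallel to the hinge; the rod swings in the upright plane y = -85 of the engraver. The point's x axis points along the rod to its tip.
- prop_grip (a point): Middle of the black rubber grip sleeve on the rod (50 mm long, 18 mm thick), 110 mm from the pivot along the rod. The rod itself is a 10 mm steel rod; pivot to ball centre is 192.4 mm.
- prop_end (a point): The steel ball, 14 mm, at the tip of the prop rod; origin at its centre, x axis along the rod away from the pivot.
- socket (a point): Steel pocket under the hood, 19 mm wide, 26 mm along the hinge, mouth flared to about 40 mm. Origin where the ball's centre sits when fully seated: 120 mm in front of the hinge axis, 17 above it, y -85 (hood frame). The ball enters along the socket's +z (out of the hood's top); the flare ends 19 mm below the origin. With the rod at 0.73 to 0.85 the flare guides the ball home as the hood sinks.
- glue_bottle: Bystander: a white bottle, 56 mm across, 190 mm tall, standing in front of the engraver before one half of the bar handle (which half varies), so that a wide gripper cannot come down over that half. Origin under its centre. Leave it.
- hub: Bystander: white and yellow programmable brick 56 x 88 x 40 mm, before the other half of the handle. Origin under its centre. Leave it.
- blank: Bystander: plywood blank 100 x 100 x 6 mm lying on the bed inside the engraver, top 38 mm above the table. Origin under its centre. Leave it.
- motor: Bystander: blue and white motor module 70 x 36 x 32 mm beside the engraver. Origin under its centre.
- wheel: Bystander: black wheel 88 mm across, 30 mm high, lying flat. Origin under its centre.
- screwdriver: Bystander: screwdriver 190 mm long, lying. Origin under its middle.
- pen_cup: Bystander: grey cup 80 mm across, 100 mm high. Origin under its centre.
- parts_tray: Bystander: white divided tray 160 x 110 x 35 mm. Origin under its centre.

How it is judged:
By the outcome, as a careful person would: the job done as asked, in the order asked, and still so for the second after the job is handed in, with the robot touching nothing.
It also fails if it takes over 64 s, if anything falls off the work surface, if the arm or the gripper's body presses on something with over 40 N, if the wrist force passes 120 N, or if a joint passes its speed limit or range.

### The arm

A 6-joint arm with a two-finger parallel gripper is mounted at the origin on the work surface. World frame = base frame: x ahead of the robot, y to its left, z up, the work surface at z = 0. Lengths are in m, angles in degrees, forces in N, time in s.
With the tool pointing down it reaches from about 0.3 to 0.75 m from the base axis. Payload 8.5 kg.
Tool frame: the origin (TCP) lies at the very end of the fingers, on their centre line; the grasp point (between the pads) lies 19 mm behind it; z points along the fingers, y is the line along which they close (so a half turn about z gives the same grasp; the last joint's range is limited). The gripper opens to 85 mm and grips with 20 to 120 N. Pads are 22 mm wide; open, the fingers measure 114 mm over their backs; the gripper's body (76 mm by 85 mm) begins 54 mm behind the grasp point. The pads swing forward as they close: fully open they stand 13 mm farther back than shut.
Start: joints at [54.987, 21.807, 74.336, -0, 83.858, -12.336], TCP at [0.212, 0.507, 0.231] pointing down, gripper open.
Joint ranges: [-178.18, 178.18], [-50.72, 133.34], [12.68, 142.11], [-81.47, 261.47], [9.98, 163.14], [-165.26, 165.26]. Speed limits (degrees/s): [136.94, 136.94, 180, 180, 180, 180].

### API

Orientations are given as a 3x3 rotation matrix whose columns are the frame's x, y, z axes.
In Python, from rig import env gives the robot as it stands.
- The arm moves only by the tool move_arm, never from a script. Its argument "plan" is a list of rows, each a list of 7 numbers: the turn, a rotation vector about the tool's x, y, z in degrees, then the shift along the tool's x, y, z in cm, then the gripper command: -1 is shut, 1 is fully open, values between are in proportion. In form: [[ax, ay, az, tx, ty, tz, jaw], ...]. A call has 1 to 5 rows; each row is the pose to reach, as a shift and turn from the pose commanded when the call began, along the tool's axes at that moment; what a row does not reach only later rows make up. A row lasts 1/10 s, in which the tool goes at most 50 mm and 8.59 degrees, less where a joint would pass 70% of its speed; a pose out of reach is approached as far as the arm can. A call with a gripper value outside its range is refused whole. The fingers move at their own pace and stop on an object; "squeeze" is the grip in N (left out, the last holds). Time passes only in rows, so rows that repeat a pose let the fingers close. It gives the time, the measured TCP pose, the force, the opening and the grip force at its end, in the units of the state.
- env.observe(): the state, without advancing time (a new reading comes with each control period).
- env.get_image(name): name is "scene" or "top" or "wrist"; returns a dict with "color" (480x640x3 uint8, red, green, blue), "fov_y" (degrees; the focal length in pixels is half the picture's height over the tangent of half this angle, whatever the lens; pixels are square), "cx", "cy" (the principal point, pixels), "distortion" ([k1, k2, p1, p2, k3] as OpenCV has them; the pictures are not rectified), "R" (3x3) and "t" (3): a world point X has camera coordinates R X + t. Camera axes: x right, y down, z forward; pixel columns grow to the right and rows downward; lengths in m; the calibration is good to about 2 mm. A picture is of the moment at which its call begins. There is no depth.
- env.close_job(): hands the job in; it is judged then, once.
Trained networks look in a picture, given as the dict that the camera call returned (one of the last four; its "shot" number tells which), for a name from the list of things; names that differ only in an ending like _2 or _b are one class to them, and where a whole thing is asked for, a point or a joint stands for the part that bears it (a point fixed in the world has none). Each returns a list of dicts, best first, with "conf" (0 to 1); they miss things now and then, are a little off and sometimes report something else, mostly with a low value. They report only what shows in the picture. A call takes as long as a camera call.
- env.outline_of(target, picture): "mask" (480x640 bool, what is visible of it) and "bbox" ([centre column, centre row, width, height] in pixels, round what is visible of it).
- env.tip_of(target, picture): "pixel" ([column, row] in pixels: a listed point, or the origin of a listed thing).
The state is a dict: "time_s": time; "q": joint angles; "qvel": joint speeds; "joint_efforts": joint torques, N m; "position": TCP position; "tool_rot": TCP orientation; "ft_force": force on the tool from outside, world axes, zero at the start; "wrist_torque": the same for the moment, N m; "grip_width": finger opening in m; "gripper_force": force on a finger pad.
Only numpy, scipy, OpenCV 4.12 (cv2) and the standard library are available. Lean on these libraries where they do the work, as an engineer would, in place of code of your own. Each camera call takes 0.05 s, during which the arm holds its last target. There are 200 camera calls.

## Working session

There is one attempt and no reset: what is moved stays moved. The work goes in short steps, Python scripts to look and compute and a tool call to move; the robot and the scene stay as the last step left them, time stands still between calls to the robot, and variables do not carry over. Pictures are saved under pics/ and viewed, at most 10 in all, crops included, and the job is handed in when it is done.

Besides the shell and the picture viewer there is one more tool, called after ">>>" as name([rows], argument=value, ...), one row to a line, values as JSON. move_arm: Moves the arm, as the interface text tells. Its arguments: {"type":"object","properties":{"plan":{"type":"array"},"squeeze":{"type":"number"}},"required":["plan"]}

```bash
ls; mkdir -p pics
cat > h.py <<'E'
import numpy as np, cv2
from rig import env
def K(p):
    f=240/np.tan(np.radians(p["fov_y"])/2); return np.array([[f,0,p["cx"]],[0,f,p["cy"]],[0,0,1.]])
def ray(p,px):
    u=cv2.undistortPoints(np.array([[px]],float),K(p),np.array(p["distortion"],float))[0,0]
    R=np.array(p["R"]);d=R.T@np.array([u[0],u[1],1]);return -R.T@np.array(p["t"]),d/np.linalg.norm(d)
def onz(p,px,z):
    c,d=ray(p,px);return c+d*(z-c[2])/d[2]
def proj(p,X):
    R=np.array(p["R"]);r=cv2.Rodrigues(R)[0]
    return cv2.projectPoints(np.array(X,float).reshape(-1,1,3),r,np.array(p["t"],float),K(p),np.array(p["distortion"],float))[0][:,0]
E
python3 - <<'E'
from h import *
for n in("scene","top"):
    p=env.get_image(n);cv2.imwrite(f"pics/{n}0.png",p["color"][:,:,::-1])
    print(n,"cam",np.round(ray(p,(320,240))[0],3))
    for t,z in dict(engraver=0,bed=.03,hood_handle=.099,hood_hinge=.085,prop_pivot=.06,prop_grip=.06,prop_end=.06,socket=.1,glue_bottle=0,hub=0,blank=.032,motor=0,wheel=0,screwdriver=0,pen_cup=0,parts_tray=0).items():
        r=env.tip_of(t,p)
        for q in r[:2]: print(t,np.round(q["conf"],2),np.round(q["pixel"]),np.round(onz(p,q["pixel"],z),3))
E
```

```text
pics
scene cam [0.931 0.677 1.064]
engraver 0.9 [347. 284.] [0.533 0.064 0.   ]
bed 0.36 [231. 202.] [ 0.705 -0.307  0.03 ]
bed 0.23 [353. 295.] [0.548 0.116 0.03 ]
hood_handle 0.63 [343. 212.] [ 0.471 -0.084  0.099]
hood_hinge 0.92 [349. 295.] [0.576 0.141 0.085]
hood_hinge 0.26 [308. 212.] [ 0.55  -0.133  0.085]
prop_end 0.72 [366. 216.] [ 0.403 -0.074  0.06 ]
prop_end 0.59 [311. 309.] [0.663 0.122 0.06 ]
socket 0.76 [311. 255.] [0.608 0.008 0.1  ]
glue_bottle 0.88 [309. 212.] [ 0.512 -0.202  0.   ]
hub 0.66 [364. 216.] [ 0.379 -0.119  0.   ]
hub 0.49 [350. 278.] [0.517 0.05  0.   ]
blank 0.52 [349. 278.] [0.533 0.067 0.032]
motor 0.64 [242. 300.] [ 0.79  -0.008  0.   ]
wheel 0.72 [325. 160.] [ 0.371 -0.379  0.   ]
screwdriver 0.73 [233. 205.] [ 0.697 -0.324  0.   ]
screwdriver 0.6 [225. 164.] [ 0.658 -0.497  0.   ]
pen_cup 0.93 [234. 204.] [ 0.693 -0.324  0.   ]
parts_tray 0.92 [496. 359.] [0.327 0.394 0.   ]
top cam [ 0.308 -0.048  1.403]
engraver 0.78 [282. 266.] [0.536 0.054 0.   ]
bed 0.67 [342. 331.] [ 0.368 -0.109  0.03 ]
bed 0.46 [424. 212.] [ 0.688 -0.324  0.03 ]
hood_handle 0.86 [335. 288.] [ 0.469 -0.086  0.099]
hood_hinge 0.82 [242. 243.] [0.578 0.151 0.085]
socket 0.75 [300. 231.] [0.61  0.004 0.1  ]
socket 0.63 [310. 176.] [ 0.758 -0.015  0.1  ]
glue_bottle 0.57 [379. 274.] [ 0.523 -0.206  0.   ]
hub 0.64 [342. 332.] [ 0.366 -0.111  0.   ]
motor 0.61 [308. 176.] [ 0.79  -0.006  0.   ]
wheel 0.81 [445. 331.] [ 0.375 -0.38   0.   ]
screwdriver 0.68 [484. 226.] [ 0.662 -0.494  0.   ]
pen_cup 0.76 [427. 212.] [ 0.698 -0.337  0.   ]
parts_tray 0.66 [152. 343.] [0.322 0.388 0.   ]
```

View pics/scene0.png

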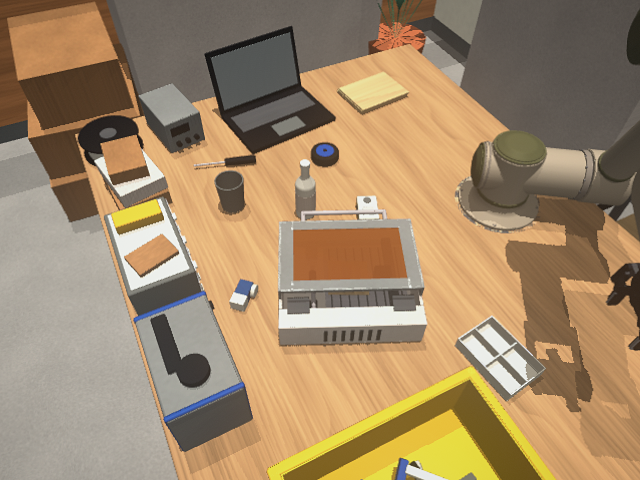

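View pics/top0.png

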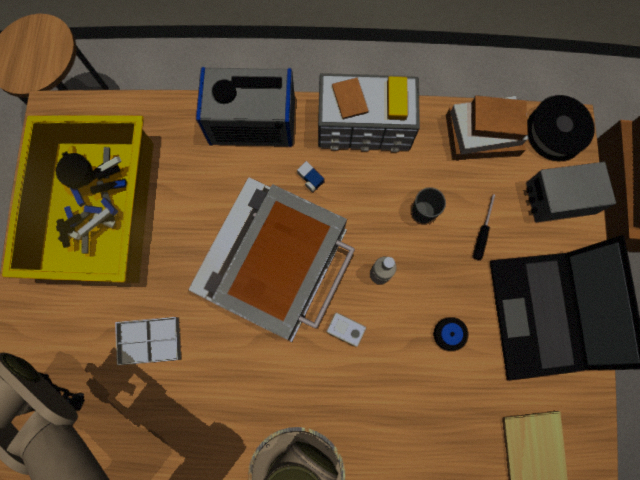

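The scene view shows the engraver near the middle with its hood shut; the handle is at about (343, 212). The bottle stands before the far half of the handle (309, 190) and the hub before the near half (366, 207). The top view agrees: handle (330, 285), bottle (383, 270), hub (346, 330). I'll grip the half on the hub's side.

Run:
```python
from h import *
from scipy.optimize import least_squares as LS
pts=dict(engraver=(0,0,0),hood_hinge=(.095,0,.085),hood_handle=(-.159,0,.099),socket=(-.025,-.085,.102))
obs=[]
for n in("scene","top"):
    p=env.get_image(n)
    for t in pts:
        r=env.tip_of(t,p)
        if r: obs.append((p,t,r[0]["pixel"]))
def W(v,X):
    c,s=np.cos(v[2]),np.sin(v[2]);return np.array([v[0]+c*X[0]-s*X[1],v[1]+s*X[0]+c*X[1],X[2]])
f=lambda v:np.concatenate([proj(p,W(v,pts[t]))[0]-px for p,t,px in obs])
s=LS(f,[.535,.06,1.136],loss="soft_l1");v=s.x
print(v,np.degrees(v[2]));print([(o[1],np.round(r,1)) for o,r in zip(obs,f(v).reshape(-1,2))])
o=env.observe();print(np.round(o["tool_rot"],3),o["position"],o["q"],o["grip_width"])
print("handle y50",W(v,(-.159,.05,.099)))
print([a for a in dir(env) if a[0]!='_'])
```

```text
[0.53725701 0.06129016 1.13471036] 65.01411460606441
[('engraver', array([-0.5, -0.4])), ('hood_hinge', array([-0.4, -0. ])), ('hood_handle', array([-1.3,  1.2])), ('socket', array([ 0.4, -0.3])), ('engraver', array([-1.4,  0.6])), ('hood_hinge', array([ 0.6, -0.1])), ('hood_handle', array([0.5, 3.9])), ('socket', array([-1.9, -0.4]))]
[[-0.923  0.386  0.   ]
 [ 0.386  0.923 -0.   ]
 [-0.    -0.    -1.   ]] [0.21203693 0.50745439 0.23131917] [ 5.49867668e+01  2.18060103e+01  7.43373059e+01 -5.61197205e-04
  8.38571852e+01 -1.23345340e+01] 0.08518360212171389
handle y50 [ 0.42477562 -0.06170957  0.099     ]
['MotionError', 'close_job', 'get_image', 'observe', 'outline_of', 'tip_of']
```

>>> move_arm([
  [0, 0, 2.3, -3.4, -3.6, 0, 0],
  [0, 0, 2.3, -6.8, -7.2, 0, 0],
  [0, 0, 2.3, -10.2, -10.8, 0, 0],
  [0, 0, 2.3, -13.6, -14.4, 0, 0],
  [0, 0, 2.3, -17, -18, 0, 0],
])

```text
time_s: 2.7
position: [0.2997, 0.2741, 0.2315]
tool_rot: [[-0.907, 0.422, 0.001], [0.422, 0.907, 0.0], [-0.001, 0.001, -1.0]]
ft_force: [1.7, -0.0, 0.5]
grip_width: 0.0427
gripper_force: 0.0
```

>>> move_arm([
  [0, 0, 0, -3.4, -3.4, 0, 0],
  [0, 0, 0, -6.8, -6.7, 0, 0],
  [0, 0, 0, -10.2, -10, 0, 0],
  [0, 0, 0, -13.6, -13.4, 0, 0],
  [0, 0, 0, -17, -16.8, 0, 0],
])

```text
time_s: 3.2
position: [0.3829, 0.0498, 0.2316]
tool_rot: [[-0.906, 0.422, 0.001], [0.422, 0.906, -0.0], [-0.001, 0.0, -1.0]]
ft_force: [1.5, 1.2, -0.0]
grip_width: 0.0427
gripper_force: 0.0
```

>>> move_arm([
  [0, 0, 0, -3, -3, 0, 0],
  [0, 0, 0, -6, -6, 0, 0],
  [0, 0, 0, -8.6, -8.5, 2, 0],
  [0, 0, 0, -8.6, -8.5, 4, 0],
  [0, 0, 0, -8.6, -8.5, 4, 0],
])

```text
time_s: 3.7
position: [0.4238, -0.0619, 0.1894]
tool_rot: [[-0.906, 0.424, -0.004], [0.424, 0.906, 0.002], [0.005, -0.0, -1.0]]
ft_force: [0.1, 1.3, 0.9]
grip_width: 0.0428
gripper_force: 0.0
```

```bash
cat >> h.py <<'E'
V=np.array([.5373,.0613,1.1347])
def Wd(X,v=V):
    c,s=np.cos(v[2]),np.sin(v[2]);return np.array([v[0]+c*X[0]-s*X[1],v[1]+s*X[0]+c*X[1],X[2]])
def En(P,v=V):
    c,s=np.cos(v[2]),np.sin(v[2]);d=np.array(P)[:2]-v[:2];return np.array([c*d[0]+s*d[1],-s*d[0]+c*d[1],P[2]])
E
python3 - <<'E'
from h import *
o=env.observe();print("tcp eng",En(o["position"]),o["q"].round(1) if hasattr(o["q"],'round') else o["q"])
p=env.get_image("wrist");im=p["color"][:,:,::-1].copy()
for y in np.linspace(-.105,.105,15):
    u=proj(p,Wd((-.159,y,.099)))[0]
    if abs(u).max()<2000: cv2.circle(im,tuple(int(a) for a in u),3,(0,255,0),-1)
cv2.imwrite("pics/w1.png",im)
E
```

```text
tcp eng [-0.15964072  0.0508658   0.18944813] [-24.2  12.1  96.3   0.   71.9 -89.2]
```

View pics/w1.png

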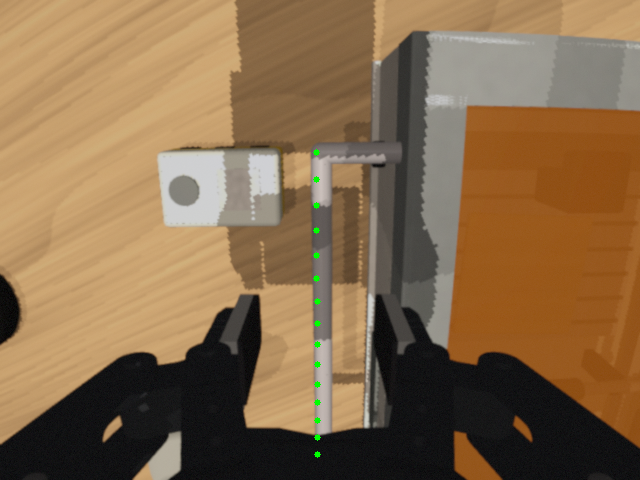

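>>> move_arm([
  [0, 0, 0, 0, 0.25, 2.5, -0.2],
  [0, 0, 0, 0, 0.25, 5, -0.2],
  [0, 0, 0, 0, 0.25, 7.5, -0.2],
  [0, 0, 0, 0, 0.25, 10, -0.2],
  [0, 0, 0, 0, 0.25, 10.9, -0.2],
])

```text
time_s: 4.25
position: [0.4255, -0.0585, 0.0818]
tool_rot: [[-0.907, 0.421, -0.001], [0.421, 0.907, 0.001], [0.001, 0.0, -1.0]]
ft_force: [0.4, -0.7, -0.2]
grip_width: 0.0341
gripper_force: 0.0
```

>>> move_arm([
  [0, 0, 0, 0, 0, 0, -1],
  [0, 0, 0, 0, 0, 0, -1],
  [0, 0, 0, 0, 0, 0, -1],
  [0, 0, 0, 0, 0, 0, -1],
], squeeze=30)

```text
time_s: 4.65
position: [0.4259, -0.0599, 0.0835]
tool_rot: [[-0.907, 0.422, 0.001], [0.422, 0.907, -0.002], [-0.002, -0.001, -1.0]]
ft_force: [-2.3, -4.7, -2.3]
grip_width: 0.0107
gripper_force: 29.4
```

>>> move_arm([
  [0, 0, 0, 0, 0.03, -0.5, -1],
  [0, 0, 0, 0, 0.1, -1.27, -1],
  [0, 0, 0, 0, 0.25, -2.5, -1],
  [0, 0, 0, 0, 0.49, -3.78, -1],
  [0, 0, 0, 0, 0.8, -5.0, -1],
])

```text
time_s: 5.15
position: [0.4291, -0.0529, 0.1341]
tool_rot: [[-0.907, 0.422, 0.001], [0.422, 0.907, -0.003], [-0.002, -0.002, -1.0]]
ft_force: [-3.2, -6.9, -1.9]
grip_width: 0.0105
gripper_force: 29.4
```

>>> move_arm([
  [0, 0, 0, 0, 0.75, -2.44, -1],
  [0, 0, 0, 0, 1.75, -4.78, -1],
  [0, 0, 0, 0, 2.98, -7.01, -1],
  [0, 0, 0, 0, 4.42, -9.1, -1],
  [0, 0, 0, 0, 6.07, -11.03, -1],
])

```text
time_s: 5.65
position: [0.4538, 0.0015, 0.246]
tool_rot: [[-0.906, 0.423, 0.0], [0.423, 0.906, -0.006], [-0.003, -0.005, -1.0]]
ft_force: [-4.9, -10.8, 4.9]
grip_width: 0.011
gripper_force: 29.5
```

>>> move_arm([
  [0, 0, 0, 0, 1.84, -1.77, -1],
  [0, 0, 0, 0, 3.84, -3.34, -1],
  [0, 0, 0, 0, 5.98, -4.7, -1],
  [0, 0, 0, 0, 8.25, -5.84, -1],
  [0, 0, 0, 0, 10.63, -6.75, -1],
])

```text
time_s: 6.15
position: [0.4989, 0.0998, 0.314]
tool_rot: [[-0.906, 0.422, 0.003], [0.422, 0.906, -0.001], [-0.003, -0.0, -1.0]]
ft_force: [-3.2, -2.3, 4.3]
grip_width: 0.0108
gripper_force: 30.5
```

>>> move_arm([
  [0, 0, 0, 0, 2.45, -0.67, -1],
  [0, 0, 0, 0, 4.96, -1.09, -1],
  [0, 0, 0, 0, 6.4, -1.22, -1],
  [0, 0, 0, 0, 7.0, -1.24, -1],
  [0, 0, 0, 0, 7.0, -1.24, -1],
])

```text
time_s: 6.65
position: [0.5283, 0.1643, 0.3248]
tool_rot: [[-0.908, 0.42, 0.001], [0.42, 0.908, 0.002], [-0.001, 0.002, -1.0]]
ft_force: [-5.8, 2.0, 6.3]
grip_width: 0.0108
gripper_force: 31.7
```

Run:
```python
from h import *
o=env.observe();P=En(o["position"]);print("tcp eng",P,np.round(o["q"],1))
b=P+[0,0,.019]-np.array([.095,0,.085]);print("theta est",np.arctan2(b[2],-b[0])-.055, np.hypot(b[0],b[2]))
```

```text
tcp eng [0.08954016 0.05167872 0.32479803] [  5.   19.4  62.8   0.1  97.7 -60.2]
theta est 1.494702539413716 0.25885561491213166
```

>>> move_arm([
  [0, 0, 0, 0, 0, 0, 0],
  [0, 0, 0, 0, 0, 0, 0],
  [0, 0, 0, 0, 0, -2, 0],
  [0, 0, 0, 0, 0, -4.5, 0],
  [0, 0, 0, 0, 0, -6, 0],
])

```text
time_s: 7.15
position: [0.5293, 0.1625, 0.3847]
tool_rot: [[-0.906, 0.423, 0.003], [0.423, 0.906, 0.0], [-0.002, 0.001, -1.0]]
ft_force: [-0.5, -0.4, -0.4]
grip_width: 0.0428
gripper_force: 0.0
```

Run:
```python
from h import *
o=env.observe();P=En(o["position"]);print("tcp eng",P)
p=env.get_image("wrist");c=ray(p,(320,240))[0];print("cam in tool",np.array(o["tool_rot"]).T@(c-o["position"]))
p=env.get_image("scene");im=p["color"][:,:,::-1].copy()
for t,X in dict(prop_grip=(.025,-.085,.06),prop_pivot=(-.085,-.085,.06),prop_end=(.1074,-.085,.06),hood_handle=(.091,0,.339),blank=(0,0,.032)).items():
    r=env.tip_of(t,p);u=proj(p,Wd(X))[0];print(t,[(np.round(q["conf"],2),np.round(q["pixel"],1)) for q in r[:2]],u.round(1))
    if t!="blank": cv2.circle(im,tuple(int(a) for a in u),2,(0,255,0),-1)
cv2.imwrite("pics/s2.png",cv2.resize(im[150:390,220:500],None,fx=2.5,fy=2.5))
```

```text
tcp eng [0.0883507  0.05000286 0.38473759]
cam in tool [ 0.07152884  0.00071731 -0.14246125]
prop_grip [] [312.1 279.1]
prop_pivot [] [311.3 243.7]
prop_end [] [312.8 308.4]
hood_handle [(np.float64(0.82), array([359.5, 227.1]))] [357.1 223.2]
blank [(np.float64(0.6), array([365.7, 217.2]))] [346.  276.8]
```

View pics/s2.png

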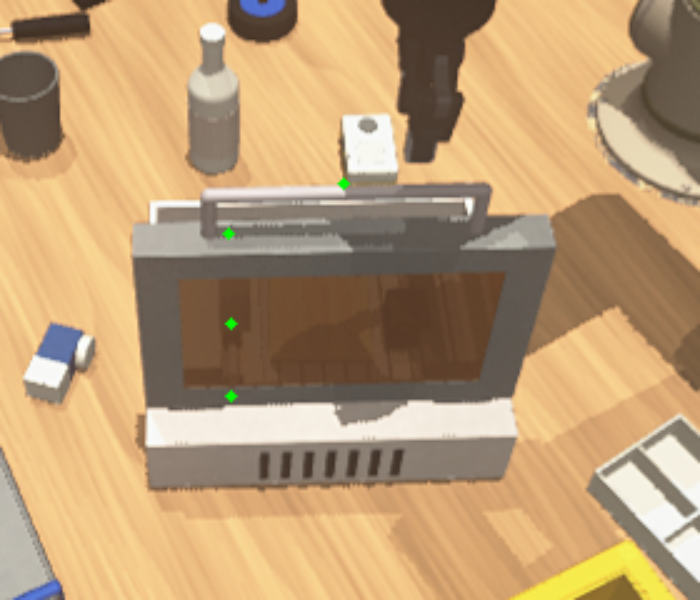

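```bash
cat >> h.py <<'E'
from scipy.spatial.transform import Rotation as Ro, Slerp
def Reng(tilt,az=0,v=V):  # tool x = eng +x, y = eng -y, z down; tilted about eng -y
    E=np.array([[1,0,0],[0,-1,0],[0,0,-1.]])@Ro.from_euler("y",tilt,degrees=True).as_matrix()
    return Ro.from_euler("z",v[2]).as_matrix()@E
def rows(start,wps,jaw):
    """start=(pos,R); wps list of (world pos,R,n)"""
    p0,R0=np.array(start[0]),np.array(start[1]);out=[];pc,Rc=p0,R0
    for p,R,n in wps:
        S=Slerp([0,1],Ro.from_matrix([Rc,R]))
        for k in range(1,n+1):
            a=k/n;q=pc+a*(p-pc);Q=S(a).as_matrix()
            out.append((q,Q))
        pc,Rc=p,R
    res=[];b=(p0,R0)
    for i,(q,Q) in enumerate(out):
        if i%5==0 and i: b=out[i-1]
        r=[round(float(x),1) for x in Ro.from_matrix(b[1].T@Q).as_rotvec(degrees=True)]+[round(float(x),2) for x in 100*b[1].T@(q-b[0])]+[jaw]
        res.append(r)
    for i in range(0,len(res),5): print(res[i:i+5])
    print("end",out[-1][0].round(4))
E
python3 - <<'E'
from h import *
o=env.observe();s=(o["position"],np.array(o["tool_rot"]))
Rt=Reng(30)
print(np.degrees(Ro.from_matrix(s[1].T@Rt).magnitude()))
Rm=Slerp([0,1],Ro.from_matrix([s[1],Rt]))(.42).as_matrix()
rows(s,[(Wd((.0,-.05,.385)),Rm,5),(Wd((.025,-.085,.16)),Rt,7),(Wd((.0345,-.085,.12)),Rt,3)],0)
E
```

```text
93.8321775046993
[[-2.0, 2.0, 7.4, -2.01, -1.77, -0.07, 0], [-4.0, 3.9, 14.7, -4.01, -3.54, -0.14, 0], [-6.0, 5.9, 22.1, -6.02, -5.3, -0.22, 0], [-7.9, 7.9, 29.5, -8.02, -7.07, -0.29, 0], [-9.9, 9.9, 36.8, -10.03, -8.84, -0.36, 0]]
[[-2.0, 1.9, 7.3, -0.87, 0.25, 3.14, 0], [-3.9, 3.9, 14.5, -1.74, 0.5, 6.29, 0], [-5.9, 5.8, 21.8, -2.61, 0.74, 9.43, 0], [-7.8, 7.8, 29.1, -3.49, 0.99, 12.58, 0], [-9.8, 9.7, 36.3, -4.36, 1.24, 15.72, 0]]
[[-2.0, 1.9, 7.3, -1.21, 0.39, 3.02, 0], [-3.9, 3.9, 14.5, -2.41, 0.77, 6.03, 0], [-3.9, 3.9, 14.5, -2.72, 0.77, 7.37, 0], [-3.9, 3.9, 14.5, -3.02, 0.78, 8.71, 0], [-3.9, 3.9, 14.5, -3.32, 0.78, 10.04, 0]]
end [0.6289 0.0567 0.12  ]
```

>>> move_arm([
  [-2.0, 2.0, 7.4, -2, -1.8, -0.1, 0],
  [-4.0, 3.9, 14.7, -4, -3.5, -0.1, 0],
  [-6.0, 5.9, 22.1, -6, -5.3, -0.2, 0],
  [-7.9, 7.9, 29.5, -8, -7.1, -0.3, 0],
  [-9.9, 9.9, 36.8, -10, -8.8, -0.4, 0],
])

```text
time_s: 8.0
position: [0.5831, 0.0396, 0.3858]
tool_rot: [[-0.464, 0.886, -0.007], [0.859, 0.452, 0.24], [0.216, 0.105, -0.971]]
ft_force: [-0.5, 0.9, 0.2]
grip_width: 0.0427
gripper_force: 0.0
```

>>> move_arm([
  [-2.0, 1.9, 7.3, -0.9, 0.2, 3.1, 0],
  [-3.9, 3.9, 14.5, -1.7, 0.5, 6.3, 0],
  [-5.9, 5.8, 21.8, -2.6, 0.7, 9.4, 0],
  [-7.8, 7.8, 29.1, -3.5, 1.0, 12.6, 0],
  [-9.8, 9.7, 36.3, -4.4, 1.2, 15.7, 0],
])

```text
time_s: 8.5
position: [0.6128, 0.0458, 0.2239]
tool_rot: [[0.141, 0.981, 0.131], [0.89, -0.183, 0.418], [0.434, 0.057, -0.899]]
ft_force: [-0.4, -0.5, -0.7]
grip_width: 0.0428
gripper_force: 0.0
```

>>> move_arm([
  [-2.0, 1.9, 7.3, -1.2, 0.4, 3.0, 0],
  [-3.9, 3.9, 14.5, -2.4, 0.8, 6.0, 0],
  [-3.9, 3.9, 14.5, -2.4, 0.8, 6.0, 0],
])

```text
time_s: 8.8
position: [0.6231, 0.0483, 0.1573]
tool_rot: [[0.37, 0.907, 0.204], [0.784, -0.422, 0.456], [0.499, -0.009, -0.866]]
ft_force: [0.1, -0.0, -0.7]
grip_width: 0.0424
gripper_force: 0.0
```

Run:
```python
from h import *
o=env.observe();P=En(o["position"]);print("tcp eng",P,np.round(o["q"],1));print((Ro.from_euler("z",-V[2]).as_matrix()@o["tool_rot"]).round(3))
p=env.get_image("wrist");im=p["color"][:,:,::-1].copy()
for t,X in dict(prop_grip=(.025,-.085,.06),prop_pivot=(-.085,-.085,.06),prop_end=(.1074,-.085,.06)).items():
    r=env.tip_of(t,p);u=proj(p,Wd(X))[0];print(t,[(np.round(q["conf"],2),np.round(q["pixel"],1),En(onz(p,q["pixel"],.06)).round(4)) for q in r[:2]],u.round(1))
    cv2.circle(im,tuple(int(np.clip(a,-9e3,9e3)) for a in u),4,(0,255,0),-1)
cv2.imwrite("pics/w2.png",im)
```

```text
tcp eng [ 0.02446097 -0.08324727  0.15732744] [-18.7  29.8  79.9  31.9  70.3  -4.6]
[[ 0.866  0.     0.499]
 [-0.004 -1.     0.008]
 [ 0.499 -0.009 -0.866]]
prop_grip [(np.float64(0.87), array([320.1, 315.7]), array([ 0.0297, -0.084 ,  0.06  ]))] [321.8 323.5]
prop_pivot [] [322.  515.9]
prop_end [(np.float64(0.71), array([317. , 190.2]), array([ 0.1113, -0.082 ,  0.06  ]))] [321.5 195.8]
```

View pics/w2.png

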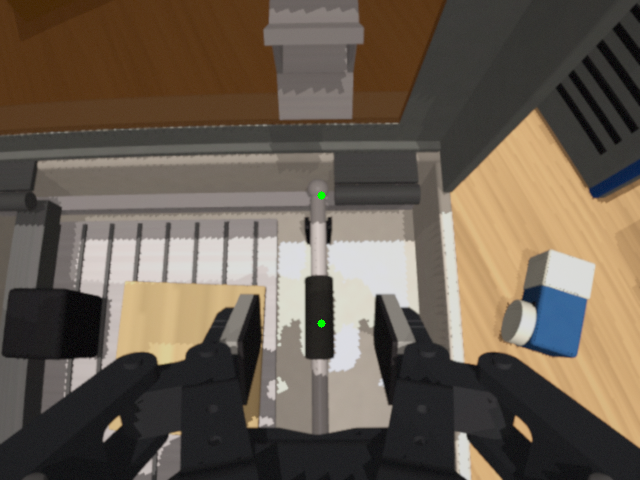

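```bash
sed -i 's/^V=.*/V=np.array([.5377,.0650,1.1347])/' h.py
python3 - <<'E'
from h import *
o=env.observe();s=(o["position"],np.array(o["tool_rot"]))
g=lambda th,ti,r=.110,dz=.001:(Wd((-.085+r*np.cos(th)+.019*np.sin(np.radians(ti)),-.085,.06+dz+r*np.sin(th)-.019*np.cos(np.radians(ti)))),Reng(ti))
a=g(0,30);rows(s,[(*a,5)],-.3)
# lift
th=.79;w=[]
for k in range(1,16):
    t=th*k/15;w.append((*g(t,30+15*k/15),1))
rows(a,w,-1)
E
```

```text
[[0.0, -0.0, 0.1, -0.98, -0.06, 2.19, -0.3], [0.1, -0.0, 0.2, -1.95, -0.12, 4.39, -0.3], [0.1, -0.0, 0.2, -2.93, -0.18, 6.58, -0.3], [0.1, -0.0, 0.3, -3.91, -0.24, 8.78, -0.3], [0.1, -0.0, 0.4, -4.89, -0.3, 10.97, -0.3]]
end [0.6293 0.0604 0.0445]
[[0.0, 1.0, 0.0, 0.31, 0.0, -0.51, -1], [0.0, 2.0, -0.0, 0.59, 0.0, -1.03, -1], [-0.0, 3.0, 0.0, 0.85, 0.0, -1.57, -1], [-0.0, 4.0, 0.0, 1.07, 0.0, -2.12, -1], [-0.0, 5.0, -0.0, 1.27, 0.0, -2.68, -1]]
[[0.0, 1.0, -0.0, 0.22, 0.0, -0.55, -1], [0.0, 2.0, 0.0, 0.4, 0.0, -1.11, -1], [0.0, 3.0, -0.0, 0.56, 0.0, -1.68, -1], [0.0, 4.0, 0.0, 0.69, 0.0, -2.25, -1], [0.0, 5.0, 0.0, 0.78, 0.0, -2.83, -1]]
[[0.0, 1.0, -0.0, 0.12, -0.0, -0.57, -1], [0.0, 2.0, 0.0, 0.2, -0.0, -1.15, -1], [0.0, 3.0, 0.0, 0.26, -0.0, -1.73, -1], [-0.0, 4.0, -0.0, 0.29, -0.0, -2.31, -1], [-0.0, 5.0, 0.0, 0.28, -0.0, -2.89, -1]]
end [0.6172 0.0344 0.1257]
```

>>> move_arm([
  [0, 0, 0.1, -1, -0.1, 2.2, -0.3],
  [0, 0, 0.2, -2, -0.15, 4.4, -0.3],
  [0, 0, 0.2, -2.9, -0.2, 6.6, -0.3],
  [0, 0, 0.3, -3.9, -0.25, 8.8, -0.3],
  [0, 0, 0.4, -4.9, -0.3, 11, -0.3],
])

```text
time_s: 9.5
position: [0.6293, 0.0607, 0.0434]
tool_rot: [[0.366, 0.906, 0.214], [0.784, -0.424, 0.453], [0.501, 0.003, -0.865]]
ft_force: [0.3, 0.4, -0.2]
grip_width: 0.0297
gripper_force: 0.0
```

>>> move_arm([
  [0, 0, 0, 0, 0, 0, -1],
  [0, 0, 0, 0, 0, 0, -1],
  [0, 0, 0, 0, 0, 0, -1],
  [0, 0, 0, 0, 0, 0, -1],
], squeeze=30)

```text
time_s: 9.9
position: [0.6291, 0.0604, 0.0439]
tool_rot: [[0.368, 0.905, 0.214], [0.783, -0.426, 0.453], [0.501, 0.001, -0.865]]
ft_force: [2.5, -0.1, -2.3]
grip_width: 0.017
gripper_force: 29.5
```

Gripped (17 mm on the 18 mm sleeve). Lifting.

>>> move_arm([
  [0, 1, 0, 0.31, 0, -0.51, -1],
  [0, 2, 0, 0.59, 0, -1.03, -1],
  [0, 3, 0, 0.85, 0, -1.57, -1],
  [0, 4, 0, 1.07, 0, -2.12, -1],
  [0, 5, 0, 1.27, 0, -2.68, -1],
])

```text
time_s: 10.4
position: [0.6279, 0.058, 0.073]
tool_rot: [[0.348, 0.905, 0.246], [0.74, -0.426, 0.52], [0.575, 0.001, -0.818]]
ft_force: [4.7, -1.9, -3.8]
grip_width: 0.0171
gripper_force: 29.3
```

>>> move_arm([
  [0, 1, 0, 0.22, 0, -0.55, -1],
  [0, 2, 0, 0.4, 0, -1.11, -1],
  [0, 3, 0, 0.56, 0, -1.68, -1],
  [0, 4, 0, 0.69, 0, -2.25, -1],
  [0, 5, 0, 0.78, 0, -2.83, -1],
])

```text
time_s: 10.9
position: [0.6238, 0.049, 0.1007]
tool_rot: [[0.326, 0.904, 0.276], [0.692, -0.427, 0.583], [0.644, 0.001, -0.765]]
ft_force: [5.0, -2.0, -3.8]
grip_width: 0.0171
gripper_force: 29.3
```

>>> move_arm([
  [0, 1, 0, 0.12, 0, -0.57, -1],
  [0, 2, 0, 0.2, 0, -1.15, -1],
  [0, 3, 0, 0.26, 0, -1.73, -1],
  [0, 4, 0, 0.29, 0, -2.31, -1],
  [0, 5, 0, 0.28, 0, -2.89, -1],
])

```text
time_s: 11.4
position: [0.6169, 0.0339, 0.1246]
tool_rot: [[0.301, 0.904, 0.303], [0.638, -0.427, 0.64], [0.709, 0.001, -0.706]]
ft_force: [6.0, -2.3, -3.8]
grip_width: 0.017
gripper_force: 29.3
```

Run:
```python
from h import *
o=env.observe();R=np.array(o["tool_rot"]);g=En(o["position"]-.019*R[:,2]);print("grasp eng",g,"angle",np.arctan2(g[2]-.06,g[0]+.085),np.hypot(g[2]-.06,g[0]+.085),np.round(o["q"],1))
```

```text
grasp eng [-0.0081976  -0.08487977  0.13803174] angle 0.793337713125731 0.10948771738412309 [-25.9  33.6  88.   49.5  68.7 -23.9]
```

>>> move_arm([
  [0, 0, 0, 0, 0, 0, 0],
  [0, 0, 0, 0, 0, 0, 0],
  [0, 0, 0, 0, 0, -2.5, 0],
  [0, 0, 0, 0, 0, -6, 0],
  [0, 0, 0, 0, 0, -9, 0],
])

```text
time_s: 11.9
position: [0.5883, -0.0231, 0.1881]
tool_rot: [[0.302, 0.905, 0.299], [0.639, -0.425, 0.641], [0.708, -0.002, -0.707]]
ft_force: [0.9, -0.4, -0.5]
grip_width: 0.0429
gripper_force: 0.0
```

Run:
```python
from h import *
o=env.observe();print(En(o["position"]))
for n in("wrist","top","scene"):
    p=env.get_image(n)
    if n=="wrist": cv2.imwrite("pics/w3.png",p["color"][:,:,::-1])
    for t in("prop_end","prop_grip","socket","hood_handle"):
        for q in env.tip_of(t,p)[:1]:
            X=""
            if t[:4]=="prop":  # intersect plane y=-85
                c,d=ray(p,q["pixel"]);c2=En(c);d2=En(c+d)-c2;X=(c2+d2*(-.085-c2[1])/d2[1]).round(4);X=(X,np.arctan2(X[2]-.06,X[0]+.085))
            print(n,t,np.round(q["conf"],2),np.round(q["pixel"]),X)
    for th in(.73,.79,.85): print(th,proj(p,Wd((-.085+.1924*np.cos(th),-.085,.06+.1924*np.sin(th))))[0].round(1))
    for th in (1.45,1.5): print(th,proj(p,Wd((.095-.254*np.cos(th)+.014*np.sin(th),0,.085+.254*np.sin(th)+.014*np.cos(th))))[0].round(1))
```

```text
[-0.05846451 -0.08311143  0.18810592]
wrist prop_end 0.65 [319.  94.] (array([ 0.1713, -0.085 ,  0.0909]), np.float64(0.11998275507466409))
wrist prop_grip 0.87 [319. 253.] (array([ 0.1977, -0.085 , -0.2677]), np.float64(-0.8589871877933163))
wrist socket 0.78 [318.  13.] 
0.73 [320.7  98. ]
0.79 [320.8  96.2]
0.85 [321.   95.7]
1.45 [  82. -219.]
1.5 [  93.9 -225.8]
top prop_end 0.55 [270. 208.] (array([ 0.0476, -0.085 ,  0.217 ]), np.float64(0.869453785247071))
top prop_grip 0.5 [298. 228.] (array([-0.0247, -0.085 ,  0.1628]), np.float64(1.0403059864690671))
top socket 0.88 [250. 197.] 
top hood_handle 0.79 [220. 217.] 
0.73 [266.7 209.7]
0.79 [269.4 210.2]
0.85 [272.3 210.9]
1.45 [232.3 221.7]
1.5 [226.9 219. ]
scene socket 0.67 [314. 275.] 
scene hood_handle 0.71 [360. 227.] 
0.73 [313.  259.3]
0.79 [312.9 254. ]
0.85 [312.8 248.7]
1.45 [357.4 219.6]
1.5 [357.9 224.5]
```

View pics/w3.png

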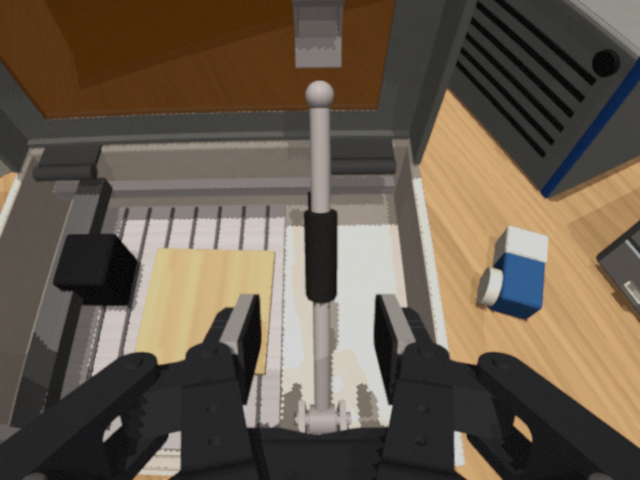

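The wrist view shows the rod standing up, with its ball at (319, 94), in line with the socket at (318, 30). The blank is undisturbed. Next I'll regrip the handle.

Run:
```python
from h import *
o=env.observe();s=(o["position"],np.array(o["tool_rot"]))
Rf=Ro.from_euler("z",V[2]).as_matrix()@np.array([[0,1,0],[1,0,0],[0,0,-1.]])
print(np.degrees(Ro.from_matrix(s[1].T@Rf).magnitude()))
S=Slerp([0,1],Ro.from_matrix([s[1],Rf]))
rows(s,[(Wd((-.07,-.05,.38)),S(.4).as_matrix(),5),(Wd((.097,.05,.40)),S(1.).as_matrix(),8),(Wd((.097,.05,.395)),Rf,2),(Wd((.098,.05,.322)),Rf,4)],0)
```

```text
98.65668691403981
[[2.8, -2.8, -6.8, 2.56, -0.68, -2.9, 0], [5.6, -5.6, -13.6, 5.12, -1.36, -5.8, 0], [8.5, -8.5, -20.4, 7.68, -2.04, -8.7, 0], [11.3, -11.3, -27.2, 10.24, -2.72, -11.6, 0], [14.1, -14.1, -34.1, 12.8, -3.4, -14.5, 0]]
[[2.6, -2.6, -6.4, 2.25, 0.23, 0.93, 0], [5.3, -5.3, -12.8, 4.5, 0.47, 1.86, 0], [7.9, -7.9, -19.2, 6.75, 0.7, 2.79, 0], [10.6, -10.6, -25.5, 9.0, 0.93, 3.72, 0], [13.2, -13.2, -31.9, 11.25, 1.17, 4.65, 0]]
[[2.6, -2.6, -6.4, 1.87, 1.56, 0.22, 0], [5.3, -5.3, -12.8, 3.74, 3.12, 0.45, 0], [7.9, -7.9, -19.2, 5.61, 4.68, 0.67, 0], [7.9, -7.9, -19.2, 5.57, 4.66, 0.92, 0], [7.9, -7.9, -19.2, 5.53, 4.63, 1.16, 0]]
[[0.0, -0.0, 0.0, -0.0, 0.03, 1.82, 0], [0.0, -0.0, 0.0, 0.0, 0.05, 3.65, 0], [0.0, -0.0, 0.0, 0.0, 0.07, 5.48, 0], [0.0, -0.0, 0.0, 0.0, 0.1, 7.3, 0]]
end [0.5338 0.1749 0.322 ]
```

>>> move_arm([
  [2.8, -2.8, -6.8, 2.6, -0.7, -2.9, 0],
  [5.6, -5.6, -13.6, 5.1, -1.4, -5.8, 0],
  [8.5, -8.5, -20.4, 7.7, -2, -8.7, 0],
  [11.3, -11.3, -27.2, 10.2, -2.7, -11.6, 0],
  [14.1, -14.1, -34.1, 12.8, -3.4, -14.5, 0],
])

```text
time_s: 13.15
position: [0.5529, -0.0198, 0.3817]
tool_rot: [[-0.238, 0.97, 0.05], [0.858, 0.186, 0.478], [0.454, 0.157, -0.877]]
ft_force: [0.6, -0.9, 0.3]
grip_width: 0.0426
gripper_force: 0.0
```

>>> move_arm([
  [2.6, -2.6, -6.4, 2.3, 0.2, 0.9, 0],
  [5.3, -5.3, -12.8, 4.5, 0.5, 1.9, 0],
  [7.9, -7.9, -19.2, 6.8, 0.7, 2.8, 0],
  [10.6, -10.6, -25.5, 9, 0.9, 3.7, 0],
  [13.2, -13.2, -31.9, 11.2, 1.2, 4.6, 0],
])

```text
time_s: 13.65
position: [0.541, 0.1016, 0.3931]
tool_rot: [[-0.717, 0.696, -0.035], [0.679, 0.709, 0.188], [0.156, 0.111, -0.982]]
ft_force: [0.2, -0.1, -0.6]
grip_width: 0.0428
gripper_force: 0.0
```

>>> move_arm([
  [2.6, -2.6, -6.4, 1.9, 1.6, 0.2, 0],
  [5.3, -5.3, -12.8, 3.7, 3.1, 0.4, 0],
  [7.9, -7.9, -19.2, 5.6, 4.7, 0.7, 0],
  [7.9, -7.9, -19.2, 5.6, 4.7, 0.7, 0],
  [7.9, -7.9, -19.2, 5.6, 4.7, 0.7, 0],
])

```text
time_s: 14.15
position: [0.5336, 0.174, 0.4]
tool_rot: [[-0.907, 0.421, -0.001], [0.421, 0.907, 0.001], [0.001, 0.001, -1.0]]
ft_force: [-0.1, 0.3, -0.8]
grip_width: 0.0429
gripper_force: 0.0
```

Run:
```python
from h import *
o=env.observe();print(En(o["position"]),np.array(o["position"]),(Ro.from_euler("z",-V[2]).as_matrix()@o["tool_rot"]).round(3))
p=env.get_image("wrist");im=p["color"][:,:,::-1].copy()
for th in(1.47,1.53):
  for y in np.linspace(.03,.105,8):
    u=proj(p,Wd((.095-.254*np.cos(th)+.014*np.sin(th),y,.085+.254*np.sin(th)+.014*np.cos(th))))[0]
    cv2.circle(im,tuple(int(np.clip(a,-9e3,9e3)) for a in u),2,(0,255,0) if th<1.5 else (0,0,255),-1)
cv2.imwrite("pics/w4.png",im)
```

```text
[0.09703066 0.0497459  0.40001276] [0.53359611 0.1739622  0.40001276] [[-0.001  1.     0.001]
 [ 1.     0.001  0.001]
 [ 0.001  0.001 -1.   ]]
```

View pics/w4.png

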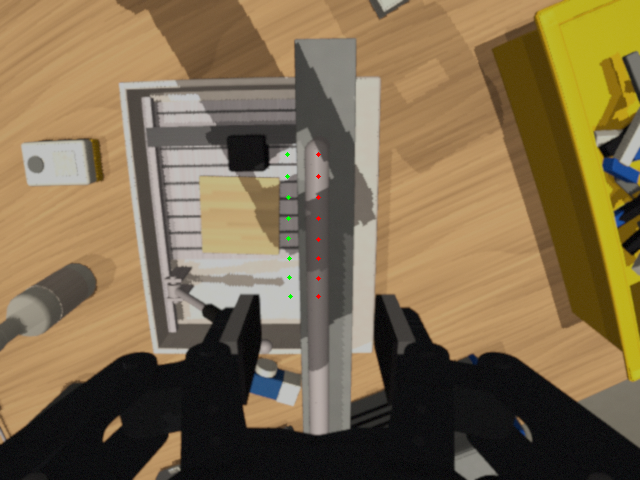

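The bar (column 315) lies midway between the fingers, with the hood at about 1.53. I'll go down and grip it.

>>> move_arm([
  [0, 0, 0, 0, 0, 2, 0],
  [0, 0, 0, 0, 0, 4, 0],
  [0, 0, 0, 0, 0, 6, 0],
  [0, 0, 0, 0, 0, 7.8, 0],
  [0, 0, 0, 0, 0, 7.8, 0],
])

```text
time_s: 14.7
position: [0.5334, 0.1721, 0.3198]
tool_rot: [[-0.905, 0.424, -0.005], [0.424, 0.905, 0.001], [0.005, -0.002, -1.0]]
ft_force: [-0.8, 0.1, -0.5]
grip_width: 0.0427
gripper_force: 0.0
```

>>> move_arm([
  [0, 0, 0, 0, 0, 0, -1],
  [0, 0, 0, 0, 0, 0, -1],
  [0, 0, 0, 0, 0, 0, -1],
  [0, 0, 0, 0, 0, 0, -1],
], squeeze=30)

```text
time_s: 15.1
position: [0.5344, 0.1733, 0.3234]
tool_rot: [[-0.907, 0.422, 0.003], [0.422, 0.907, 0.001], [-0.002, 0.002, -1.0]]
ft_force: [2.3, -0.4, 4.6]
grip_width: 0.0107
gripper_force: 29.5
```

>>> move_arm([
  [0, 0, 0, 0, -1.0, 0, -1],
  [0, 0, 0, 0, -2.0, 0.05, -1],
  [0, 0, 0, 0, -3.3, 0.18, -1],
  [0, 0, 0, 0, -4.6, 0.35, -1],
  [0, 0, 0, 0, -5.8, 0.6, -1],
])

```text
time_s: 15.6
position: [0.5098, 0.1198, 0.3165]
tool_rot: [[-0.906, 0.422, 0.003], [0.422, 0.906, 0.0], [-0.002, 0.001, -1.0]]
ft_force: [7.6, -3.2, 3.3]
grip_width: 0.0108
gripper_force: 30.7
```

>>> move_arm([
  [0, 0, 0, 0, -0.7, 0.14, -1],
  [0, 0, 0, 0, -1.25, 0.3, -1],
  [0, 0, 0, 0, -1.85, 0.47, -1],
  [0, 0, 0, 0, -2.45, 0.65, -1],
  [0, 0, 0, 0, -3.05, 0.86, -1],
])

```text
time_s: 16.1
position: [0.4971, 0.0923, 0.3077]
tool_rot: [[-0.906, 0.422, 0.002], [0.422, 0.906, 0.0], [-0.002, 0.001, -1.0]]
ft_force: [6.4, -2.3, 1.7]
grip_width: 0.0104
gripper_force: 30.6
```

```bash
cat > chk.py <<'E'
from h import *
o=env.observe();P=En(o["position"]);print("tcp eng",P,o["ft_force"])
b=P+[0,0,.0155]-np.array([.095,0,.085]);print("theta est",np.arctan2(b[2],-b[0])-.055, np.hypot(b[0],b[2]))
for n in("top","scene"):
    p=env.get_image(n)
    for t in("prop_end","hood_handle","socket","prop_grip"):
        for q in env.tip_of(t,p)[:1]: print(n,t,np.round(q["conf"],2),np.round(q["pixel"],1))
    for th in(.73,.79,.85): print(th,proj(p,Wd((-.085+.1924*np.cos(th),-.085,.06+.1924*np.sin(th))))[0].round(1), "grip",proj(p,Wd((-.085+.11*np.cos(th),-.085,.06+.11*np.sin(th))))[0].round(1))
    for th in (1.0,1.047,1.1,1.15): print(th,proj(p,Wd((.095-.254*np.cos(th)+.014*np.sin(th),0,.085+.254*np.sin(th)+.014*np.cos(th))))[0].round(1))
E
python3 chk.py
```

```text
tcp eng [0.00757632 0.04837015 0.30766486] [ 6.42828909 -2.25482571  1.72854043]
theta est 1.1639941842885242 0.2537033719743569
top prop_end 0.83 [273.7 207.9]
top socket 0.92 [266.  205.9]
top prop_grip 0.81 [295.9 224.8]
0.73 [266.7 209.7] grip [290.9 226.5]
0.79 [269.4 210.2] grip [292.5 226.8]
0.85 [272.3 210.9] grip [294.2 227.2]
1.0 [280.  247.9]
1.047 [275.4 245.2]
1.1 [270.  242.1]
1.15 [264.8 239.1]
scene hood_handle 0.91 [356.  197.2]
scene socket 0.72 [311.8 258.1]
0.73 [313.  259.3] grip [312.4 252.5]
0.79 [312.9 254. ] grip [312.4 249.7]
0.85 [312.8 248.7] grip [312.4 246.9]
1.0 [352.5 191.3]
1.047 [353. 193.]
1.1 [353.6 195.3]
1.15 [354.1 197.7]
```

Run:
```python
from h import *
p=env.get_image("top");a=cv2.resize(p["color"][150:300,190:350,::-1],None,fx=3,fy=3,interpolation=cv2.INTER_CUBIC)
for th,c in((.73,(255,0,0)),(.795,(0,255,0)),(.85,(0,0,255))):
    u=(proj(p,Wd((-.085+.1924*np.cos(th),-.085,.06+.1924*np.sin(th))))[0]-[190,150])*3;cv2.circle(a,tuple(int(x) for x in u),2,c,-1)
cv2.imwrite("pics/c5.png",a)
```

```text
(no output)
```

View pics/c5.png

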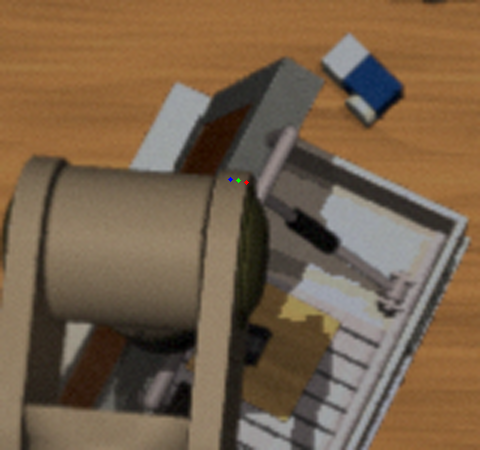

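>>> move_arm([
  [0, 0, 0, 0, -0.5, 0.17, -1],
  [0, 0, 0, 0, -0.9, 0.33, -1],
  [0, 0, 0, 0, -1.3, 0.5, -1],
  [0, 0, 0, 0, -1.55, 0.6, -1],
  [0, 0, 0, 0, -1.8, 0.71, -1],
])

```text
time_s: 17.15
position: [0.4894, 0.076, 0.3006]
tool_rot: [[-0.906, 0.422, 0.002], [0.422, 0.906, -0.0], [-0.002, 0.001, -1.0]]
ft_force: [6.6, -3.8, 0.2]
grip_width: 0.0109
gripper_force: 30.4
```

>>> move_arm([
  [0, 0, 0, 0, -0.2, 0.1, -1],
  [0, 0, 0, 0, -0.4, 0.2, -1],
  [0, 0, 0, 0, -0.55, 0.27, -1],
  [0, 0, 0, 0, -0.7, 0.33, -1],
  [0, 0, 0, 0, -0.7, 0.33, -1],
])

```text
time_s: 17.65
position: [0.4865, 0.0696, 0.2971]
tool_rot: [[-0.906, 0.422, 0.002], [0.422, 0.906, -0.0], [-0.002, 0.001, -1.0]]
ft_force: [5.6, -4.4, 1.1]
grip_width: 0.0108
gripper_force: 30.5
```

```bash
python3 chk.py
```

```text
tcp eng [-0.017451    0.04838799  0.29712967] [ 5.61920194 -4.4479586   1.14787262]
theta est 1.0569533770991346 0.2538907160212844
top socket 0.59 [272.  209.7]
top prop_grip 0.58 [343.4 329.5]
0.73 [266.7 209.7] grip [290.9 226.5]
0.79 [269.4 210.2] grip [292.5 226.8]
0.85 [272.3 210.9] grip [294.2 227.2]
1.0 [280.  247.9]
1.047 [275.4 245.2]
1.1 [270.  242.1]
1.15 [264.8 239.1]
scene hood_handle 0.96 [357.3 190.3]
scene socket 0.86 [313.4 255.9]
0.73 [313.  259.3] grip [312.4 252.5]
0.79 [312.9 254. ] grip [312.4 249.7]
0.85 [312.8 248.7] grip [312.4 246.9]
1.0 [352.5 191.3]
1.047 [353. 193.]
1.1 [353.6 195.3]
1.15 [354.1 197.7]
```

>>> move_arm([
  [0, 0, 0, 0, -0.15, 0.08, -1],
  [0, 0, 0, 0, -0.3, 0.15, -1],
  [0, 0, 0, 0, -0.4, 0.2, -1],
  [0, 0, 0, 0, -0.5, 0.25, -1],
  [0, 0, 0, 0, -0.5, 0.25, -1],
])

```text
time_s: 18.65
position: [0.4845, 0.0652, 0.2947]
tool_rot: [[-0.906, 0.422, 0.002], [0.422, 0.906, -0.0], [-0.002, 0.001, -1.0]]
ft_force: [6.6, -4.0, 0.6]
grip_width: 0.0112
gripper_force: 30.5
```

>>> move_arm([
  [0, 0, 0, 0, -0.1, 0.05, -1],
  [0, 0, 0, 0, -0.2, 0.1, -1],
  [0, 0, 0, 0, -0.3, 0.15, -1],
  [0, 0, 0, 0, -0.3, 0.15, -1],
])

```text
time_s: 19.05
position: [0.4837, 0.0636, 0.294]
tool_rot: [[-0.907, 0.422, 0.005], [0.422, 0.907, 0.002], [-0.003, 0.004, -1.0]]
ft_force: [8.0, 3.3, 4.4]
grip_width: 0.0106
gripper_force: 30.8
```

>>> move_arm([
  [0, 0, 0, 0, -0.1, 0.05, -1],
  [0, 0, 0, 0, -0.2, 0.1, -1],
  [0, 0, 0, 0, -0.2, 0.1, -1],
])

```text
time_s: 19.35
position: [0.4834, 0.0628, 0.2935]
tool_rot: [[-0.907, 0.421, 0.007], [0.421, 0.907, 0.005], [-0.004, 0.007, -1.0]]
ft_force: [9.6, 9.9, 7.1]
grip_width: 0.0107
gripper_force: 31.1
```

```bash
python3 chk.py | grep -v "^[01]"
python3 - <<'E'
from h import *
p=env.get_image("scene");w=env.get_image("wrist")
cv2.imwrite("pics/c6.png",np.hstack([cv2.resize(p["color"][170:350,250:450,::-1],(400,360)),cv2.resize(w["color"][:,:,::-1],(400,300))[:, :].copy() if 0 else cv2.copyMakeBorder(cv2.resize(w["color"][:,:,::-1],(400,300)),0,60,0,0,0)]))
E
```

```text
tcp eng [-0.02491742  0.04830257  0.29350978] [9.57594635 9.9133873  7.05668702]
theta est 1.0242918209540965 0.2540877140328164
top prop_end 0.27 [268.2 275.2]
top hood_handle 0.4 [445.5 333.4]
top socket 0.92 [273.8 209.4]
scene prop_end 0.62 [352.3 190.9]
scene hood_handle 0.57 [351.5 190.1]
scene socket 0.85 [313.  254.2]
```

View pics/c6.png

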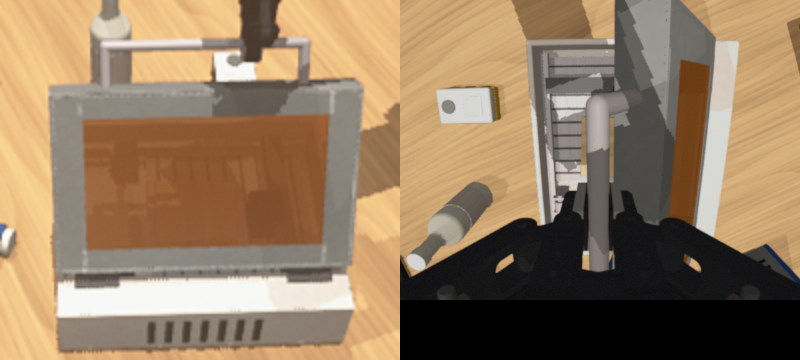

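The hood has met firm support at an angle close to the seated one. I'll ease the press, then open only a little so the front finger can still catch the bar.

>>> move_arm([
  [0, 0, 0, 0, 0.15, -0.07, -1],
  [0, 0, 0, 0, 0.25, -0.12, -1],
  [0, 0, 0, 0, 0.25, -0.12, -0.55],
  [0, 0, 0, 0, 0.25, -0.12, -0.55],
  [0, 0, 0, 0, 0.25, -0.12, -0.55],
])

```text
time_s: 20.45
position: [0.4822, 0.0636, 0.2929]
tool_rot: [[-0.907, 0.422, -0.002], [0.422, 0.907, 0.001], [0.002, 0.0, -1.0]]
ft_force: [0.5, 0.3, -0.0]
grip_width: 0.0193
gripper_force: 0.0
```

Run:
```python
from h import *
o=env.observe();print(o["ft_force"],o["gripper_force"],o["grip_width"],En(o["position"]))
p=env.get_image("wrist");a=cv2.resize(p["color"][:,:,::-1],(400,300))
s=env.get_image("scene");print([(q["pixel"],q["conf"]) for q in env.tip_of("hood_handle",s)[:1]])
cv2.imwrite("pics/c7.png",np.hstack([a,cv2.resize(s["color"][170:320,250:450,::-1],(400,300))]))
```

```text
[ 0.48680374  0.34314368 -0.01961858] 0.0 0.019281765664414755 [-0.02465754  0.04970999  0.29286509]
[([354.9, 191.7], 0.86)]
```

View pics/c7.png

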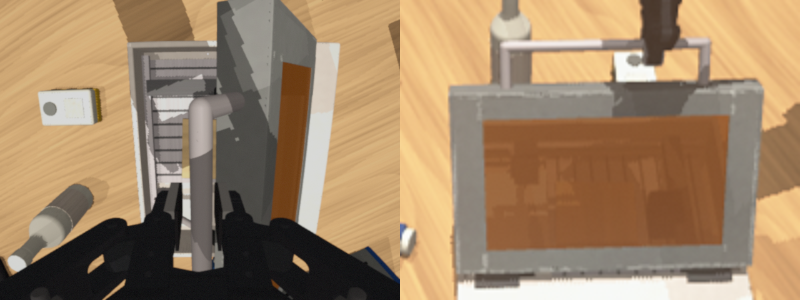

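Contact force is zero with the pads clear of the bar, so the rod alone carries the hood. I'll withdraw straight up.

>>> move_arm([
  [0, 0, 0, 0, 0, -1, -0.45],
  [0, 0, 0, 0, 0, -3, -0.45],
  [0, 0, 0, 0, 0, -6, -0.45],
  [0, 0, 0, 0, 0, -9, -0.45],
  [0, 0, 0, 0, 0, -11, -0.45],
])

```text
time_s: 21.1
position: [0.4827, 0.0637, 0.4061]
tool_rot: [[-0.907, 0.422, 0.003], [0.422, 0.907, 0.0], [-0.003, 0.002, -1.0]]
ft_force: [0.6, -0.4, -0.1]
grip_width: 0.0238
gripper_force: 0.0
```

Run:
```python
from h import *
print(env.observe()["ft_force"])
for n in("scene","top"):
    s=env.get_image(n);print(n,[(t,np.round(q["pixel"],1),round(float(q["conf"]),2)) for t in("hood_handle","prop_grip","socket","hub","glue_bottle","blank") for q in env.tip_of(t,s)[:1]])
    if n=="scene":
        for th in(.97,1.047,1.1): print(th,proj(s,Wd((.095-.254*np.cos(th)+.014*np.sin(th),0,.085+.254*np.sin(th)+.014*np.cos(th))))[0].round(1))
```

```text
[ 0.56382814 -0.39737234 -0.13413659]
scene [('hood_handle', array([355.4, 187.7]), 0.7), ('socket', array([312.6, 254.1]), 0.66), ('hub', array([364.6, 219.9]), 0.58), ('glue_bottle', array([307.6, 213.9]), 0.98), ('blank', array([326. , 155.6]), 0.21)]
0.97 [352.1 190.4]
1.047 [353. 193.]
1.1 [353.6 195.3]
top [('prop_grip', array([294.4, 228.1]), 0.54), ('socket', array([273.7, 211.5]), 0.92), ('hub', array([343.4, 330.3]), 0.89), ('glue_bottle', array([379.2, 275.7]), 0.58), ('blank', array([278.2, 266.8]), 0.91)]
```

```bash
python3 -c "
from rig import env
print(env.close_job())"
```

```text
the job is handed in; nothing more can be done
None
```

The hood is propped open on the rod and the job is handed in (about 21 s used): with the gripper withdrawn the rod carried the hood by itself, and the hood angle read about 1.03–1.04 rad against 1.047 for fully seated, though I could not see the ball in its socket directly; blank, bottle and hub still where they were.

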